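# Unlatch the florist's long tool case by its pop-out T-handle

### The job

On the dried-flower bench stand two steel cases with the same pop-out T-handle latch on the lid. On the long, oblong case push the round release button fully down so that the T-handle pops up, then turn that handle anticlockwise (seen from above) as far as it goes to unlatch the case, and let go of it, leaving it standing out and turned. Leave the square case's latch alone.

Things in the scene. Friction and masses are not known exactly. Their poses are not given: they have to be found in the camera images.
- long_case: Long case to unlatch: grey steel, 300 (x) by 170 (y) by 85 mm high, fixed to the bench. Origin: centre of its underside, on the bench; x along its length, z up. On the lid a dark latch housing, x -82 to +66 mm, 60 mm wide, top 105 mm above the bench, holds T-handle (axis at x -30, y 0) and button (x 45, y 0). A loose wooden spool, 42 mm wide and 40 high, stands on the lid near x 118, y 35 mm.
- long_case_button_top (a point): Centre of the top of the long case's release button: round, bare metal, 22 mm diameter, 10 mm proud of the housing (top 115 mm above the bench), 75 mm from the handle's axis on the bar's line (case's +x side). Presses straight down 8 mm, 1.5 N at first, 5 N fully down; frees the handle at about 5 mm (3.7 N) and springs back.
- long_case_handle (a point): Centre of the T-handle's bar, bare metal, 84 (its x) by 16 (y) by 16 mm. At the start sunk flush in the housing, along the case's x, 96 mm above the bench: cannot be gripped or turned. Freed, a spring lifts it 34 mm (to 130 mm, underside 17 mm above the housing) and holds it up with about 4 N. It then turns anticlockwise from above, 80 degrees to a stop, friction 0.08 N m, and stays put.
- square_case_handle (a point): Centre of the same kind of T-handle bar on the other case (180 by 180 by 85 mm, grey steel, fixed): not to be worked. Its button is at the same place relative to its handle, 75 mm along this point's own x.

How it is judged:
By the outcome, as a careful person would: the job done as asked, in the order asked, and still so for the second after the job is handed in, with the robot touching nothing.
It also fails if it takes over 42 s, if anything falls off the work surface, if the arm or the gripper's body presses on something with over 40 N, if the wrist force passes 120 N, or if a joint passes its speed limit or range.

### The arm

A 7-joint arm with a two-finger parallel gripper is mounted at the origin on the work surface. World frame = base frame: x ahead of the robot, y to its left, z up, the work surface at z = 0. Lengths are in m, angles in rad, forces in N, time in s.
With the tool pointing down it reaches from about 0.425 to 0.875 m from the base axis. Payload 4.7 kg.
Tool frame: the origin (TCP) lies midway between the tips of the shut fingers; the grasp point (between the pads) lies 19 mm behind it; z points along the fingers, y is the line along which they close (so a half turn about z gives the same grasp; the last joint's range is limited). The gripper opens to 87 mm and grips with 3 to 60 N. Pads are 19 mm wide; open, the fingers measure 117 mm over their backs; the gripper's body (75 mm by 190 mm) begins 51 mm behind the grasp point.
Start: joints at [1.135, 0.321, -0.07, 1.45, 0.023, 1.371, -0.057], TCP at [0.283, -0.585, 0.223] pointing down, gripper open.
Joint ranges: [-2.86, 2.86], [-0.3, 2.09], [-1.38, 1.24], [0.06, 2.45], [-1.56, 4.7], [0.09, 2.05], [-2.69, 2.69]. Speed limits (rad/s): [2.57, 2.57, 3.14, 3.14, 3.14, 3.14, 3.14].

### API

Orientations are given as a rotation vector (axis times angle).
In Python, from bench import ctrl gives the robot as it stands.
- The arm moves only by the tool hand_motion, called by a JSON object that holds its "name" and its "arguments", one argument or row to a line. Schema: {"type":"object","properties":{"segments":{"type":"array","items":{"type":"object","properties":{"tx":{"type":"number"},"ty":{"type":"number"},"tz":{"type":"number"},"rz":{"type":"number"},"finger_gap":{"type":"number"}},"additionalProperties":false,"required":["finger_gap"]},"minItems":1,"maxItems":20},"squeeze":{"type":"number"},"only":{"type":"string"},"quiet":{"type":"boolean"},"lines":{"type":"string"}},"required":["segments"],"additionalProperties":false}. segments is a list of rows, 1 to 20 of them, each an object with the fields tx, ty, tz (the shift in m), rz (a turn about the tool's z in rad), finger_gap (the opening from 0.0 (shut) to 1.0 (fully open)); a field left out counts as zero (the opening has to be given); each row is the pose to reach, as a shift and turn from the pose commanded when the call began, along the tool's axes at that moment; what a row does not reach only later rows make up. A row lasts 1/10 s, in which the tool goes at most 0.05 m and 0.15 rad, less where a joint would pass 70% of its speed; a pose out of reach is approached as far as the arm can. The fingers move at their own pace and stop on an object; squeeze is the grip in N (left out, the last holds). Time passes only in rows, so rows that do not move let the fingers close. The tool returns the time, the measured TCP pose, the force, the opening and the grip force at its end. only (a regular expression) keeps the lines of the reply that match it, lines (a string "A,B") keeps lines A to B, and quiet returns only ok. Input that does not fit is refused with a message, and nothing moves.
- ctrl.get_state(): the state, without advancing time (a new reading comes with each control period).
- ctrl.get_image(name): name is "side" or "top"; returns the picture (420x560x3 uint8, red, green, blue); there is no depth.
- ctrl.camera_model(name): a dict with "vertical_fov" (degrees; the focal length in pixels is half the picture's height over the tangent of half this angle, whatever the lens; pixels are square), "cx", "cy" (the principal point, pixels), "rvec" (rotation vector, rad) and "tvec" (3), from world to camera coordinates, as OpenCV has them. Camera axes: x right, y down, z forward; pixel columns grow to the right and rows downward; lengths in m; the calibration is good to about 2 mm. A picture is of the moment at which its call begins. camera_model takes no time and is no camera call.
- ctrl.close_job(): hands the job in; it is judged then, once.
The state is a dict: "time": time; "joint_positions": joint angles; "qd": joint speeds; "joint_torque": joint torques, N m; "position": TCP position; "tool_rot": TCP orientation; "ft_force": force on the tool from outside, world axes, zero at the start; "torque": the same for the moment, N m; "grip_width": opening from 0.0 (shut) to 1.0 (fully open); "grip_force": force on a finger pad.
Only numpy, scipy, OpenCV 4.12 (cv2) and the standard library are available. Lean on these libraries where they do the work, as an engineer would, in place of code of your own. Each camera call takes 0.05 s, during which the arm holds its last target. There are 200 camera calls.

## Working session

There is one attempt and no reset: what is moved stays moved. The work goes in short steps, Python scripts to look and compute and a tool call to move; the robot and the scene stay as the last step left them, time stands still between calls to the robot, and variables do not carry over. Pictures are saved under pics/ and viewed, at most 10 in all, crops included, and the job is handed in when it is done.

```bash
mkdir -p pics; ls
```

Run:
```python
from bench import ctrl
import cv2
for n in("top","side"):
    cv2.imwrite(f"pics/{n}0.png",ctrl.get_image(n)[:,:,::-1]); print(n,ctrl.camera_model(n))
s=ctrl.get_state(); print(s["time"],s["position"],s["tool_rot"],s["grip_width"])
```

```text
bench.py
pics
top {'vertical_fov': 48.57008970882138, 'cx': 274.29280973809904, 'cy': 214.9485926308979, 'rvec': array([ 2.19908085, -2.1379869 ,  0.07927144]), 'tvec': array([-4.77652723e-04,  5.62273467e-01,  1.08157035e+00])}
side {'vertical_fov': 56.908127622499826, 'cx': 280.42767879828835, 'cy': 214.23656032829498, 'rvec': array([ 0.84542566, -2.35108486,  1.25571294]), 'tvec': array([0.41794031, 0.28653461, 0.55744972])}
0.1 [ 0.28230927 -0.58492586  0.2215626 ] [-3.06083622e+00 -7.00249063e-01  8.21323551e-04] 0.9970324379993607
```

View pics/top0.png

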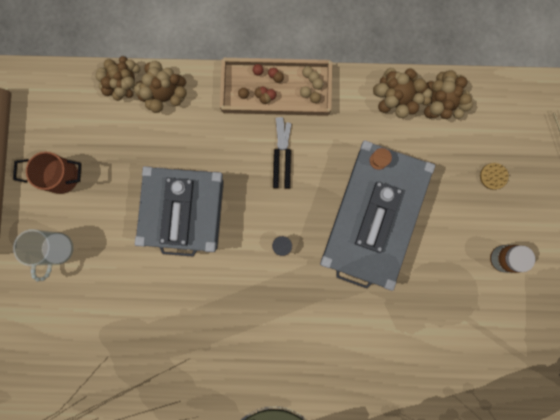

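View pics/side0.png

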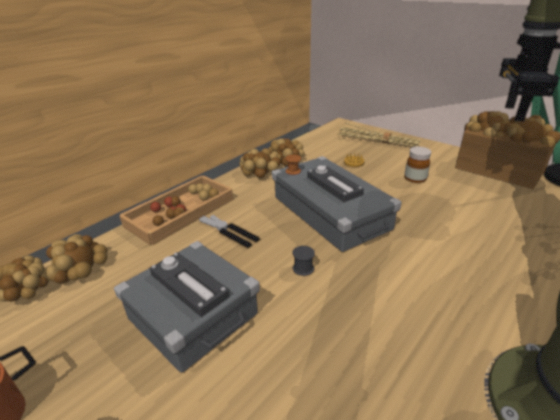

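The top view shows the long case on the right, with its button at about (387,194), its bar at about (376,227) and the spool at (381,157). The square case is on the left. The side view shows the long case's button near (322,170) and its bar near (343,185).

Create h.py:
```python
import numpy as np, cv2
from bench import ctrl
def cam(n):
    m=ctrl.camera_model(n); f=210/np.tan(np.radians(m["vertical_fov"]/2))
    R=cv2.Rodrigues(m["rvec"])[0]; return f,m["cx"],m["cy"],R,m["tvec"]
def ray(n,uv):
    f,cx,cy,R,t=cam(n); d=R.T@np.array([(uv[0]-cx)/f,(uv[1]-cy)/f,1]); return -R.T@t,d
def plane(n,uv,z):
    c,d=ray(n,uv); return c+d*(z-c[2])/d[2]
def proj(n,p):
    f,cx,cy,R,t=cam(n); q=R@p+t; return np.array([f*q[0]/q[2]+cx,f*q[1]/q[2]+cy])
def tri(u1,u2):
    (a,d),(b,e)=ray("top",u1),ray("side",u2)
    s=np.linalg.lstsq(np.c_[d,-e],b-a,rcond=None)[0]; p,q=a+s[0]*d,b+s[1]*e
    return (p+q)/2,np.linalg.norm(p-q)
def blobs(img,box,thr):
    x0,y0,x1,y1=box; g=cv2.cvtColor(img,cv2.COLOR_RGB2GRAY)[y0:y1,x0:x1]
    m=(g>thr).astype(np.uint8); n,l,st,c=cv2.connectedComponentsWithStats(m)
    out=[]
    for i in range(1,n):
        if st[i,4]>15:
            r=cv2.minAreaRect(np.argwhere(l==i)[:,::-1].astype(np.float32))
            out.append((c[i]+[x0,y0],st[i,4],r))
    return out
```

Run:
```python
from h import *
for n,b in(("top",(355,178,402,255)),("side",(305,160,370,205))):
    im=cv2.imread(f"pics/{n}0.png")[:,:,::-1].copy()
    for thr in (130,):
        for o in blobs(im,b,thr): print(n,o[0].round(1),o[1],np.round(o[2][1],1),round(o[2][2],1), plane(n,o[0],.104 if o[1]>150 and n=="top" else .115).round(4))
    x0,y0,x1,y1=b; cv2.imwrite(f"pics/{n}c.png",cv2.resize(im[y0:y1,x0:x1,::-1],None,fx=7,fy=7)) 
# case corners of lid at z=.085 in top view
P=[plane("top",u,.085) for u in((367,144),(433,165),(391,288),(324,265))]
P=np.array(P);print(P.round(3),P.mean(0).round(4),np.linalg.norm(P-np.roll(P,1,0),axis=1).round(3))
a=[plane("top",u,0) for u in((282,246),)];print(a)
```

```text
top [386.7 193.7] 112 [10.6 11.3] 45.0 [ 0.6074 -0.2302  0.115 ]
top [375.1 226.3] 238 [ 6.6 36.7] 19.0 [ 0.5361 -0.208   0.104 ]
side [337.8 161.8] 48 [ 5. 13.] 90.0 [ 0.5926 -0.2866  0.115 ]
side [362.1 170.9] 247 [22. 23.] 90.0 [ 0.5173 -0.2798  0.115 ]
side [321.1 168.3] 59 [7. 8.] 90.0 [ 0.6049 -0.2296  0.115 ]
side [340.1 183.8] 119 [26.2  4.7] 32.0 [ 0.5238 -0.1912  0.115 ]
[[ 0.724 -0.192  0.085]
 [ 0.68  -0.341  0.085]
 [ 0.402 -0.248  0.085]
 [ 0.448 -0.099  0.085]] [ 0.5635 -0.2199  0.085 ] [0.291 0.156 0.293 0.156]
[array([ 0.48948828, -0.00500961,  0.        ])]
```

View pics/topc.png

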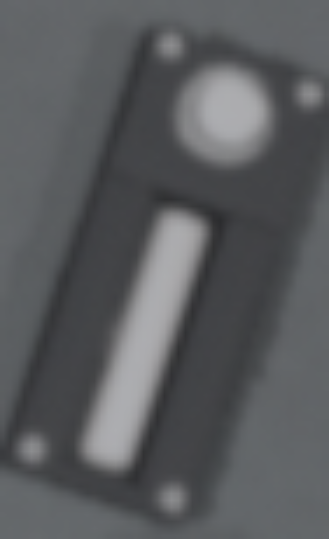

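View pics/sidec.png

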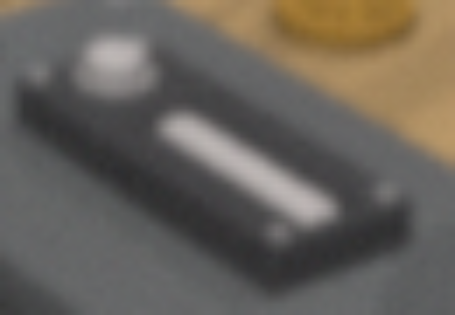

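Add to h.py:
```python
def delta(p):
    s=ctrl.get_state(); R=cv2.Rodrigues(np.array(s["tool_rot"]))[0]
    print("t",round(s["time"],2),"pos",np.round(s["position"],4),"yaw",round(np.arctan2(R[1,0],R[0,0]),3),"z",R[:,2].round(3),"d_tool",(R.T@(np.array(p)-s["position"])).round(4),"F",np.round(s["ft_force"],1))
```

Run:
```python
from h import *
b,e=tri((388.2,193.5),(321.7,167.4)); print("btn tri",b.round(4),e.round(4))
print("btn plane",plane("top",(388,193.6),.115).round(4),plane("side",(321.7,167.4),.115).round(4))
p,q=plane("top",(381.7,208),.104),plane("top",(370.3,243.7),.104)
print("bar",((p+q)/2).round(4),np.linalg.norm(p-q),np.arctan2(*(p-q)[[1,0]]))
B=plane("top",(388,193.6),.115); print("yaw hb",np.arctan2(*(B-(p+q)/2)[[1,0]]),np.linalg.norm((B-(p+q)/2)[:2]))
delta([B[0],B[1],.20])
```

```text
btn tri [ 0.6072 -0.234   0.1151] 0.0018
btn plane [ 0.6077 -0.2331  0.115 ] [ 0.6066 -0.2347  0.115 ]
bar [ 0.5373 -0.2099  0.104 ] 0.08284512106023227 -0.2964159450005895
yaw hb -0.3181976066625544 0.07413115618175639
t 0.1 pos [ 0.2823 -0.5849  0.2216] yaw 0.45 z [-0.001  0.002 -1.   ] d_tool [ 0.446  -0.1753  0.0218] F [ 0.7  0.1 -0.3]
```

{"name": "hand_motion", "arguments": {
  "segments": [
    {"tx":0.446, "ty":-0.175, "tz":0.022, "rz":0.757, "finger_gap":0},
    {"tx":0.446, "ty":-0.175, "tz":0.022, "rz":0.757, "finger_gap":0},
    {"tx":0.446, "ty":-0.175, "tz":0.022, "rz":0.757, "finger_gap":0},
    {"tx":0.446, "ty":-0.175, "tz":0.022, "rz":0.757, "finger_gap":0},
    {"tx":0.446, "ty":-0.175, "tz":0.022, "rz":0.757, "finger_gap":0},
    {"tx":0.446, "ty":-0.175, "tz":0.022, "rz":0.757, "finger_gap":0},
    {"tx":0.446, "ty":-0.175, "tz":0.022, "rz":0.757, "finger_gap":0},
    {"tx":0.446, "ty":-0.175, "tz":0.022, "rz":0.757, "finger_gap":0},
    {"tx":0.446, "ty":-0.175, "tz":0.022, "rz":0.757, "finger_gap":0},
    {"tx":0.446, "ty":-0.175, "tz":0.022, "rz":0.757, "finger_gap":0},
    {"tx":0.446, "ty":-0.175, "tz":0.022, "rz":0.757, "finger_gap":0},
    {"tx":0.446, "ty":-0.175, "tz":0.022, "rz":0.757, "finger_gap":0},
    {"tx":0.446, "ty":-0.175, "tz":0.022, "rz":0.757, "finger_gap":0},
    {"tx":0.446, "ty":-0.175, "tz":0.022, "rz":0.757, "finger_gap":0},
    {"tx":0.446, "ty":-0.175, "tz":0.022, "rz":0.757, "finger_gap":0}
  ],
  "squeeze": 20
}}

```text
time: 1.6
position: [0.6073, -0.2355, 0.2007]
tool_rot: [3.103, -0.485, 0.0]
ft_force: [0.5, -0.3, 0.2]
grip_width: 0.005
grip_force: 0.0
```

Run:
```python
from h import *
delta([.6075,-.2335,.125])
```

```text
t 1.6 pos [ 0.6073 -0.2355  0.2007] yaw -0.31 z [-0.    -0.001 -1.   ] d_tool [-0.0005 -0.002   0.0757] F [ 0.5 -0.3  0.2]
```

{"name": "hand_motion", "arguments": {
  "segments": [
    {"ty":-0.002, "tz":0.045, "finger_gap":0},
    {"ty":-0.002, "tz":0.076, "finger_gap":0},
    {"ty":-0.002, "tz":0.083, "finger_gap":0},
    {"ty":-0.002, "tz":0.087, "finger_gap":0},
    {"ty":-0.002, "tz":0.09, "finger_gap":0},
    {"ty":-0.002, "tz":0.092, "finger_gap":0},
    {"ty":-0.002, "tz":0.092, "finger_gap":0}
  ]
}}

```text
time: 2.3
position: [0.6093, -0.2329, 0.1114]
tool_rot: [3.103, -0.482, 0.003]
ft_force: [-2.8, 0.3, 2.6]
grip_width: 0.005
grip_force: 1.7
```

{"name": "hand_motion", "arguments": {
  "segments": [
    {"tz":0.002, "finger_gap":0},
    {"tz":0.004, "finger_gap":0},
    {"tz":0.006, "finger_gap":0},
    {"tz":0.007, "finger_gap":0},
    {"tz":0.007, "finger_gap":0}
  ]
}}

```text
time: 2.8
position: [0.6098, -0.2329, 0.1072]
tool_rot: [3.102, -0.481, 0.006]
ft_force: [-9.6, 2.7, 22.8]
grip_width: 0.005
grip_force: 10.9
```

{"name": "hand_motion", "arguments": {
  "segments": [
    {"tz":-0.03, "finger_gap":0},
    {"tz":-0.07, "finger_gap":0},
    {"tz":-0.1, "finger_gap":0},
    {"tz":-0.1, "finger_gap":0.45},
    {"tz":-0.1, "finger_gap":0.45},
    {"tz":-0.1, "finger_gap":0.45}
  ]
}}

```text
time: 3.4
position: [0.6084, -0.2319, 0.2004]
tool_rot: [-3.104, 0.481, 0.002]
ft_force: [0.1, 0.5, 0.9]
grip_width: 0.196
grip_force: 0.0
```

Run:
```python
from h import *
im=[ctrl.get_image(n) for n in("top","side")]
a,b=im[0][150:270,330:430],im[1][130:250,280:380]
cv2.imwrite("pics/pop.png",cv2.resize(np.hstack([a,b]),None,fx=4,fy=4)[:,:,::-1])
delta([.537,-.2105,.16])
```

```text
t 3.5 pos [ 0.6081 -0.2318  0.1999] yaw -0.307 z [-0.002  0.001 -1.   ] d_tool [-0.0741  0.0012  0.0401] F [-0.3  0.3  0.1]
```

View pics/pop.png

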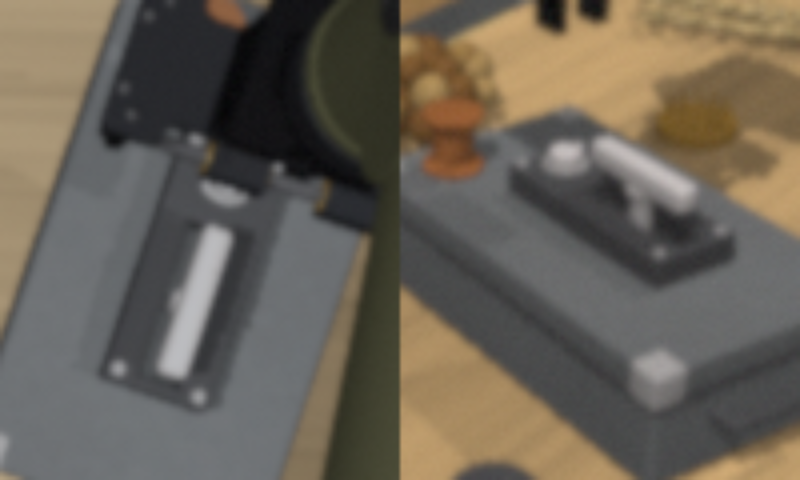

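The handle has popped up: it stands clear on its stem, the bar running from about (384,208) to (373.5,242.5) in the top view. The spool hasn't moved. Next I'll check the bar's centre and go over it.

Run:
```python
from h import *
p,q=plane("top",(384,208),.138),plane("top",(373.5,242.5),.138); print(((p+q)/2).round(4),np.arctan2(*(p-q)[[1,0]]))
```

```text
[ 0.5363 -0.2089  0.138 ] -0.2833811663988922
```

{"name": "hand_motion", "arguments": {
  "segments": [
    {"tx":-0.04, "ty":0.001, "finger_gap":0.5},
    {"tx":-0.074, "ty":0.001, "finger_gap":0.5},
    {"tx":-0.074, "ty":0.001, "tz":0.02, "finger_gap":0.5},
    {"tx":-0.074, "ty":0.001, "tz":0.02, "finger_gap":0.5}
  ]
}}

```text
time: 3.9
position: [0.5355, -0.21, 0.1787]
tool_rot: [-3.104, 0.481, 0.008]
ft_force: [-1.2, 0.7, -0.8]
grip_width: 0.492
grip_force: 0.0
```

Run:
```python
from h import *
delta([.5365,-.2105,.114])
```

```text
t 3.9 pos [ 0.5355 -0.21    0.1787] yaw -0.307 z [-0.005  0.002 -1.   ] d_tool [0.0015 0.0002 0.0647] F [-1.2  0.7 -0.8]
```

{"name": "hand_motion", "arguments": {
  "segments": [
    {"tx":0.001, "tz":0.03, "finger_gap":0.5},
    {"tx":0.001, "tz":0.055, "finger_gap":0.5},
    {"tx":0.001, "tz":0.064, "finger_gap":0.5},
    {"tx":0.001, "tz":0.064, "finger_gap":0.5},
    {"tx":0.001, "tz":0.064, "finger_gap":0},
    {"tx":0.001, "tz":0.064, "finger_gap":0},
    {"tx":0.001, "tz":0.064, "finger_gap":0},
    {"tx":0.001, "tz":0.064, "finger_gap":0},
    {"tx":0.001, "tz":0.064, "finger_gap":0}
  ],
  "squeeze": 25
}}

```text
time: 4.8
position: [0.5394, -0.2106, 0.1183]
tool_rot: [-3.104, 0.481, -0.002]
ft_force: [0.2, 1.0, 2.4]
grip_width: 0.181
grip_force: 25.0
```

{"name": "hand_motion", "arguments": {
  "segments": [
    {"rz":-0.12, "finger_gap":0},
    {"rz":-0.24, "finger_gap":0},
    {"rz":-0.36, "finger_gap":0},
    {"rz":-0.48, "finger_gap":0},
    {"rz":-0.6, "finger_gap":0},
    {"rz":-0.72, "finger_gap":0},
    {"rz":-0.84, "finger_gap":0},
    {"rz":-0.96, "finger_gap":0},
    {"rz":-1.08, "finger_gap":0},
    {"rz":-1.2, "finger_gap":0},
    {"rz":-1.3, "finger_gap":0},
    {"rz":-1.3, "finger_gap":0}
  ]
}}

```text
time: 6.0
position: [0.5391, -0.2095, 0.1182]
tool_rot: [-2.761, -1.497, -0.001]
ft_force: [-2.5, 3.9, 3.8]
grip_width: 0.181
grip_force: 25.0
```

Run:
```python
from h import *
delta([.537,-.2105,.114]); print(np.round(ctrl.get_state()["torque"],2))
```

```text
t 6.0 pos [ 0.5391 -0.2095  0.1182] yaw 0.994 z [ 0.     0.001 -1.   ] d_tool [-0.002  -0.0012  0.0042] F [-2.5  3.9  3.8]
[0.82 0.28 0.07]
```

{"name": "hand_motion", "arguments": {
  "segments": [
    {"rz":-0.05, "finger_gap":0},
    {"rz":-0.09, "finger_gap":0},
    {"rz":-0.12, "finger_gap":0},
    {"rz":-0.12, "finger_gap":0}
  ]
}}

```text
time: 6.4
position: [0.539, -0.2095, 0.1178]
tool_rot: [-2.667, -1.657, -0.001]
ft_force: [-1.1, 5.5, 4.2]
grip_width: 0.179
grip_force: 25.1
```

Run:
```python
from h import *
delta([.537,-.2105,.114]); print(np.round(ctrl.get_state()["torque"],2))
```

```text
t 6.4 pos [ 0.539  -0.2095  0.1178] yaw 1.112 z [-0.     0.002 -1.   ] d_tool [-0.0018 -0.0013  0.0038] F [-1.1  5.5  4.2]
[ 1.11  0.28 -0.42]
```

{"name": "hand_motion", "arguments": {
  "segments": [
    {"rz":-0.04, "finger_gap":0},
    {"rz":-0.04, "finger_gap":0}
  ]
}}

```text
time: 6.6
position: [0.5389, -0.2096, 0.1177]
tool_rot: [-2.634, -1.709, -0.001]
ft_force: [-1.6, 4.4, 3.7]
grip_width: 0.186
grip_force: 25.8
```

Run:
```python
from h import *
delta([.537,-.2105,.114]); print(np.round(ctrl.get_state()["torque"],2))
```

```text
t 6.6 pos [ 0.5389 -0.2096  0.1177] yaw 1.151 z [-0.     0.002 -1.   ] d_tool [-0.0016 -0.0014  0.0037] F [-1.6  4.4  3.7]
[ 1.13  0.31 -0.61]
```

{"name": "hand_motion", "arguments": {
  "segments": [
    {"finger_gap":0.5},
    {"finger_gap":0.5},
    {"finger_gap":0.5},
    {"finger_gap":0.5},
    {"tz":-0.02, "finger_gap":0.5},
    {"tz":-0.06, "finger_gap":0.5},
    {"tz":-0.11, "finger_gap":0.5},
    {"tz":-0.15, "finger_gap":0.5},
    {"ty":0.05, "tz":-0.15, "finger_gap":0.5},
    {"ty":0.1, "tz":-0.15, "finger_gap":0.5},
    {"ty":0.15, "tz":-0.15, "finger_gap":0.5},
    {"ty":0.15, "tz":-0.15, "finger_gap":0.5}
  ]
}}

```text
time: 7.8
position: [0.6791, -0.2748, 0.2594]
tool_rot: [-2.631, -1.706, 0.004]
ft_force: [-0.7, 0.1, -1.7]
grip_width: 0.498
grip_force: 0.0
```

Run:
```python
from h import *
im=[ctrl.get_image(n) for n in("top","side")]
cv2.imwrite("pics/end.png",cv2.resize(np.hstack([im[0][130:270,310:450],im[1][120:260,260:400]]),None,fx=2.8,fy=2.8)[:,:,::-1])
delta([.537,-.2105,.114])
```

```text
t 7.9 pos [ 0.676  -0.272   0.2642] yaw 1.152 z [-0.004  0.002 -1.   ] d_tool [-0.0004 -0.1513  0.1509] F [-0.1  0.3  1. ]
```

View pics/end.png

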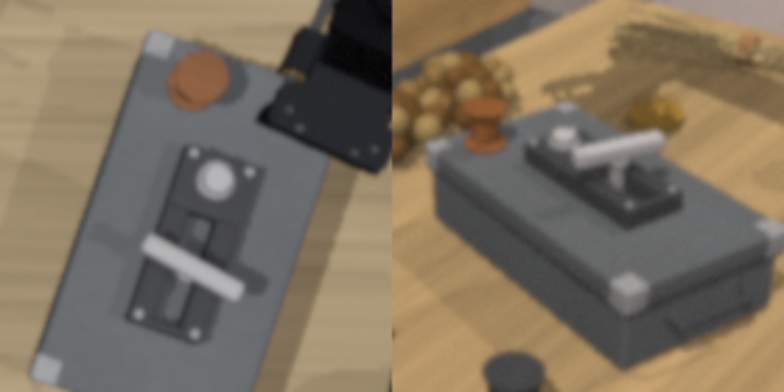

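The picture shows the handle standing out and turned about 79°, with the bar from (150,242) to (238,292) in the left crop. The wrist moment had risen against the stop before I let go. The spool is undisturbed and the gripper is clear.

```bash
python3 -c "
from bench import ctrl
print(ctrl.close_job())"
```

```text
the job is handed in; nothing more can be done
None
```

I pressed the long case's button fully down, turned its popped-up T-handle anticlockwise to the stop (about 80°) and let go, leaving it standing out and turned; the square case's latch was not touched, and the job is handed in.

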